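# Register a timber blank on the saw board

## Robot

A 6-joint arm with a two-finger parallel gripper is mounted at the origin on a cart in front of the work surface, level with it; the furniture and walls round the work are solid. World frame = base frame: x ahead of the robot, y to its left, z up, the work surface at z = 0. Lengths are in m, angles in rad, forces in N, time in s.
With the tool pointing down it reaches from about 0.35 to 0.85 m from the base axis. Payload 8.1 kg.
Tool frame: the origin (TCP) lies where the fingers leave the gripper's body, on its centre line; the fingertips stand 84 mm ahead of it and the grasp point (between the pads) lies 65 mm ahead of it; z points along the fingers, y is the line along which they close (so a half turn about z gives the same grasp; the last joint's range is limited). The gripper opens to 93 mm and grips with 3 to 60 N. Pads are 15 mm wide; open, the fingers measure 128 mm over their backs; the gripper's body (75 mm by 188 mm) begins 65 mm behind the grasp point.
Start: joints at [-1.42, 0.13, 1.488, -0, 1.523, -0.085], TCP at [0.14, -0.583, 0.303] pointing down, gripper open.
Joint ranges: [-2.96, 2.96], [-0.89, 2.26], [0.02, 2.5], [-1.34, 4.48], [0, 2.73], [-2.66, 2.66]. Speed limits (rad/s): [2.39, 2.39, 2.79, 3.14, 3.14, 3.14].

## Interface

Orientations are given as a rotation vector (axis times angle).
In Python, from plant import robot gives the robot as it stands.
- The arm moves only by the shell command python3 -m jog 'ROWS' [FORCE]. ROWS is text: rows parted by semicolons, each of 5 numbers parted by spaces: the opening, from 0 (shut) to 1 (fully open), then the shift along the tool's x, y, z in m, then the turn about the tool's z in degrees. A call has 1 to 10 rows; each row shifts and turns the commanded pose from where the row before left it, along the tool's axes as they then stand; what a row does not reach is not made up. A row lasts 1/12 s, in which the tool goes at most 41.7 mm and 7.16 degrees, less where a joint would pass 70% of its speed; a pose out of reach is approached as far as the arm can. A call with a gripper value outside its range is refused whole. The fingers move at their own pace and stop on an object; FORCE is the grip in N (left out, the last holds). Time passes only in rows, so rows that do not move let the fingers close. It gives the time, the measured TCP pose, the force, the opening and the grip force at its end, in the units of the state.
- robot.read_state(): the state, without advancing time (a new reading comes with each control period).
- robot.read_camera(name): name is "scene" or "top" or "wrist"; returns a dict with "color" (384x512x3 uint8, red, green, blue), "intrinsics" (3x3 intrinsics, pixels), "pose" (4x4, takes a point from camera to world coordinates); the wrist camera has in their place "tool_from_camera" (4x4, takes a point from camera to tool coordinates, whose origin is the TCP and whose axes are the flange's). Camera axes: x right, y down, z forward; pixel columns grow to the right and rows downward; lengths in m; the calibration is good to about 2 mm. The wrist camera is an equidistant fisheye: a pixel r from the principal point sees the ray r / f radians off the axis. A picture is of the moment at which its call begins: read the wrist's pose just before it. There is no depth.
- robot.close_job(): hands the job in; it is judged then, once.
The state is a dict: "t": time; "q": joint angles; "dq": joint speeds; "joint_torque": joint torques, N m; "tool_pos": TCP position; "orientation": TCP orientation; "force": force on the tool from outside, world axes, zero at the start; "wrist_torque": the same for the moment, N m; "opening": finger opening in m; "gripper_force": force on a finger pad.
Only numpy, scipy, OpenCV 4.12 (cv2) and the standard library are available. Lean on these libraries where they do the work, as an engineer would, in place of code of your own. Each camera call takes 0.05 s, during which the arm holds its last target. There are 200 camera calls.

## Task

Get the timber blank ready to be trimmed on the saw board: first swing the red flip stop on the fence fully down, then lay the square blank flat on the board and press it firmly into the corner, long side flush along the aluminium fence and end flush against the red stop. Finish while still holding it there with the gripper, pressing against both the fence and the stop; do not let go. Leave the pencil where it lies and the glass jar standing where it is.

Things in the scene. Friction and masses are not known exactly. Their poses are not given: they have to be found in the camera images.
- saw_board: Plywood saw board, 210 (x) x 290 (y) x 18 mm thick, on rubber feet, does not move. Origin: centre of its underside, on the worktop. Its y axis runs along the fence, its +x axis points from the open front edge to the fence, z up. The fence stands on it near the far edge, the flip stop near the -y end of the fence; a thin dark saw kerf crosses it at y = +36 mm.
- fence: Low aluminium fence with a yellow scale, fixed on the saw board: 30 mm thick, 20 mm high above the board (its top is 38 mm above the worktop), 286 mm long. Origin: at the foot of its front face, half way along, on the board's top. Same axes as the board; the front face, which looks to -x, lies at x = 0 of this frame. Two bolt heads stand 3.5 mm above its top.
- flip_stop (a joint): Hinge of the red flip stop, in rad: 0 = fully down (working, across the front of the fence, 1.5 mm above the board), about 1.6 = pointing straight up (parked), 2.0 at most. It turns about the pin (point stop_pin), parallel to the board's y axis: at angle a the arm runs from the pin along board direction (-cos a, 0, sin a). A stiff hinge (about 0.07 N m) holds it where it is left.
- stop_paddle: The red arm of the flip stop, a plate 12 mm thick along the board's y. Origin on the pin; at joint 0 its axes are the board's. It reaches 57 mm from the pin along its -x, from 34 mm below the pin (at x -57 to -17 mm) to 7 mm above it. Its +y side, 6 mm from the origin, is the stop face for the blank's end.
- paddle_grip (a point): Middle of the red plate, a good place to pinch it: 42 mm out from the pin along the arm and 4 mm towards its lower edge. The plate can be pinched across its 12 mm, or pushed over. In a pinch it may lag by up to 0.3 rad: then press it home from above, on its upper edge (7 mm above the pin when down).
- stop_pin (a point): Point on the hinge axis in the middle of the flip stop: 70 mm in +x, -100 mm in y and 53 mm up from the board's origin. The fixed black fork beside it, over the fence, is 26 mm wide and reaches 8 mm above the pin; its black knob is on the -y side.
- corner (a point): The corner where the blank belongs, when the stop is down: on the board's top (18 mm above the worktop), on the fence's front face and on the stop's +y face. Axes as the board's. The seated blank's centre lies 22.5 mm in -x, 75 mm in +y and 22.5 mm up from here.
- blank: Loose planed timber blank, pale wood, 45 x 150 x 45 mm, about 170 g, lying flat on the worktop at the start. Origin: centre of its underside; the 150 mm length runs along its y axis. Either end and either side may go against the stop and fence. To keep the fingers clear of the fence top, hold it at least 22 mm above its underside.
- blank_center (a point): Centre of the blank, 22.5 mm above its underside.
- pencil: Red flat carpenter's pencil, 169 x 15 x 8 mm, loose on the worktop to the right of the board; must stay where it lies. Origin: middle of its underside, long axis x.
- jar: Glass screw jar with an orange lid, 71 mm across, 119 mm high, standing loose at the far left of the board; must stay standing where it is. Origin: centre of its base.
Things that resemble listed ones, but are neither listed nor needed, are in the scene too. There is more than one size of the blank; the one meant has the size given above.

How it is judged:
On the way:
1. the flip stop is swung fully down while the blank is still off the board (value of joint flip_stop below 0.06 rad and distance of blank from where it was at the start of the episode below 0.05 m), for 0.2 s.
At the end, for the whole second after the job is handed in: Stop down (under 0.08 rad); blank at rest, flat on the board, within 3 mm of its seat and 0.03 rad of the fence's line, pressed on fence and stop with over 2 N each, fingers still on it; pencil and jar moved under 30 mm, jar upright (value of joint flip_stop below 0.08 rad and contact force between blank and fence above 2 N and contact force between blank and stop_paddle above 2 N and contact force between the fingers and blank above 1 N and angle between the y axis of blank and the y axis of saw_board, either way round below 0.03 rad and x of blank_center in the frame of corner between -0.0255 and -0.0195 m and y of blank_center in the frame of corner between 0.072 and 0.078 m and z of blank_center in the frame of corner between 0.0195 and 0.0255 m and linear speed of blank below 0.01 m/s and distance of each of pencil, jar from where it was at the start of the episode below 0.03 m and angle between jar's own z axis and vertical below 0.2 rad); the arm keeps its last pose, push and grip.
It fails at once if the jar is knocked over (angle between jar's own z axis and vertical above 0.6 rad).
It fails at once if the pencil is knocked away (distance of pencil from where it was at the start of the episode above 0.04 m).
It also fails if it takes over 72 s, if anything falls off the work surface, if the arm or the gripper's body presses on something with over 40 N, if the wrist force passes 120 N, or if a joint passes its speed limit or range.

## Working session

There is one attempt and no reset: what is moved stays moved. The work goes in short steps, Python scripts to look and compute and a shell command to move; the robot and the scene stay as the last step left them, time stands still between calls to the robot, and variables do not carry over. Pictures are saved under pics/ and viewed, at most 10 in all, crops included, and the job is handed in when it is done.

```bash
ls; mkdir -p pics; python3 - <<'E'
from plant import robot
import cv2,numpy as np
for n in("scene","top"):
    c=robot.read_camera(n);cv2.imwrite(f"pics/{n}0.png",c["color"][...,::-1]);print(n,np.round(c["intrinsics"],1).tolist(),np.round(c["pose"],3).tolist())
s=robot.read_state();print(s)
E
```

```text
pics
scene [[398.2, 0.0, 255.7], [0.0, 398.2, 196.8], [0.0, 0.0, 1.0]] [[-0.716, -0.452, 0.532, -0.016], [-0.698, 0.469, -0.542, 0.583], [-0.004, -0.759, -0.651, 0.773], [0.0, 0.0, 0.0, 1.0]]
top [[398.8, 0.0, 256.6], [0.0, 398.8, 191.9], [0.0, 0.0, 1.0]] [[0.012, -0.978, 0.21, 0.291], [-1.0, -0.012, 0.002, -0.011], [0.0, -0.21, -0.978, 1.295], [0.0, 0.0, 0.0, 1.0]]
{'t': 0.1, 'q': array([-1.42040751e+00,  1.31111370e-01,  1.48915744e+00,  1.74962872e-05,
        1.52301692e+00, -8.54375383e-02]), 'dq': array([-0.00101851, -0.00129581, -0.00329599, -0.00016145,  0.00085123,
        0.00043181]), 'joint_torque': array([ 1.34260812e-03, -5.61341643e+01, -4.93094838e+01,  7.70488777e-02,
        2.90977734e-02, -7.21954984e-05]), 'tool_pos': array([ 0.14013636, -0.58301966,  0.30178398]), 'orientation': array([-3.11809751e+00, -3.69376909e-01,  5.88853172e-05]), 'force': array([ 0.02528804, -0.44047976,  0.16486138]), 'wrist_torque': array([0.05534591, 0.00798506, 0.01373292]), 'gripper_force': 0.0, 'opening': 0.09291220798555273}
```

View pics/scene0.png

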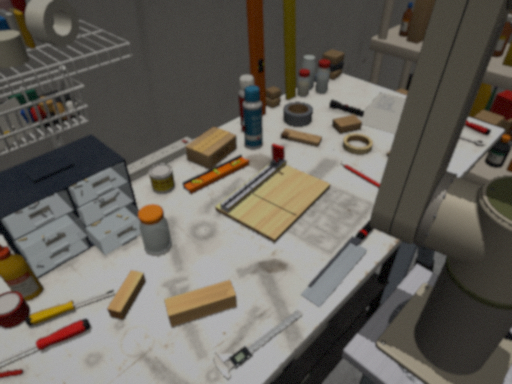

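View pics/top0.png

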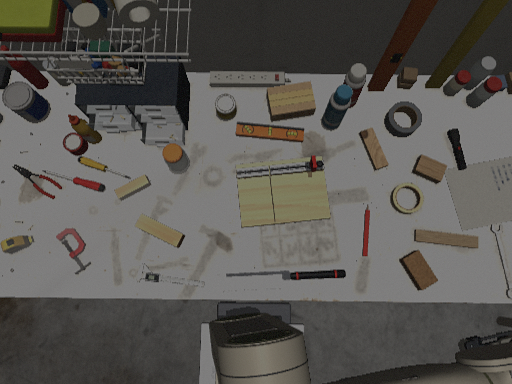

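The top view shows the board at about (283,190), the fence and red stop at (316,163), blank candidates at (160,230) and (132,187), the jar at (174,155) and the pencil at (366,230). I'll enlarge this area and measure.

```bash
cat > h.py <<'E'
import cv2,numpy as np
from plant import robot
def cast(c,uv,z):
    K,T=c["intrinsics"],c["pose"]
    d=T[:3,:3]@np.linalg.solve(K,[uv[0],uv[1],1.]); o=T[:3,3]
    return o+d*(z-o[2])/d[2]
def proj(c,p):
    T=c["pose"];q=T[:3,:3].T@(np.asarray(p)-T[:3,3]);q=c["intrinsics"]@q;return q[:2]/q[2]
def mask(c,lo,hi,x0,y0,x1,y1):
    h=cv2.cvtColor(c["color"],cv2.COLOR_RGB2HSV);m=cv2.inRange(h,np.array(lo),np.array(hi))
    o=np.zeros_like(m);o[y0:y1,x0:x1]=m[y0:y1,x0:x1];return o
def big(m): return max(cv2.findContours(m,0,cv2.CHAIN_APPROX_NONE)[0],key=cv2.contourArea)
E
python3 - <<'E'
from h import *
c=robot.read_camera("top");im=c["color"]
for n,b,z in(("blankA",(130,205,195,255),.045),("blankB",(110,172,155,203),.045),("board",(228,150,335,235),.018)):
    m=mask(c,(14,55,70),(35,255,255),*b);k=big(m);r=cv2.minAreaRect(k)
    P=np.array([cast(c,p,z) for p in cv2.boxPoints(r)]);print(n,np.round(r[0],1),np.round(P[:,:2],4).tolist(),np.round(P.mean(0),4),[round(float(np.linalg.norm(P[i]-P[i-1])),4) for i in(0,1)],"pts",cv2.approxPolyDP(k,3,True)[:,0].tolist())
m=mask(c,(0,130,70),(8,255,255),300,145,335,185)
print("red",cv2.boundingRect(big(m)))
a=cv2.resize(im[130:260,110:350],None,fx=3.3,fy=3.3,interpolation=cv2.INTER_CUBIC);cv2.imwrite("pics/topz.png",a[...,::-1])
E
```

```text
blankA [158.5 230.1] [[0.443, 0.3753], [0.4845, 0.3585], [0.4216, 0.2222], [0.381, 0.2397]] [0.4325 0.2989 0.045 ] [0.1491, 0.0448] pts [[141, 215], [136, 226], [176, 246], [181, 233]]
blankB [131.5 186.1] [[0.5601, 0.4489], [0.6135, 0.356], [0.5854, 0.3396], [0.5324, 0.4322]] [0.5729 0.3942 0.045 ] [0.0323, 0.1072] pts [[145, 176], [116, 189], [118, 197], [148, 182]]
board [282.9 194.7] [[0.6328, 0.0623], [0.6681, -0.2327], [0.4811, -0.247], [0.4478, 0.0394]] [ 0.5575 -0.0945  0.018 ] [0.1865, 0.2971] pts [[238, 179], [242, 226], [330, 217], [323, 170], [271, 176], [269, 168], [268, 176]]
red (312, 156, 5, 12)
```

View pics/topz.png

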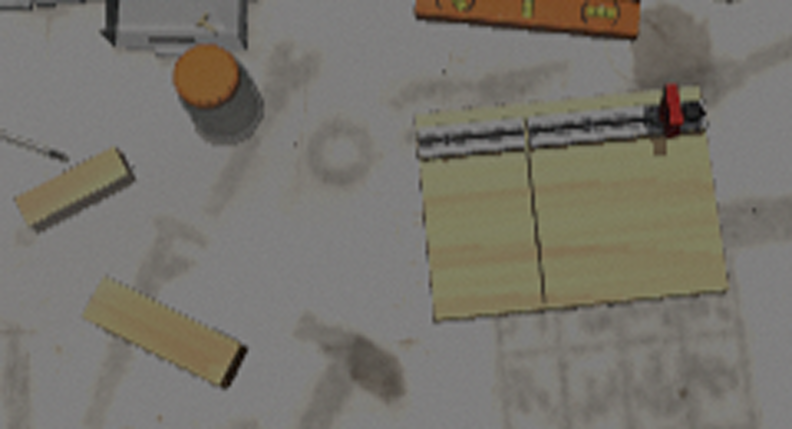

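Blank A measures 149 x 45 mm, so that is the one meant. B is the wrong size. Next I'll fit the board edges at subpixel level: corners in full pixels are about FL (242,227), FR (330,218), BR (323,157), BL (236,165).

```bash
cat >> h.py <<'E'
def edge(c,p,q,z,half=4,ch=None,n=60):
    """fit line to strongest gradient across segment p-q; returns world pts of fitted ends"""
    g=cv2.cvtColor(c["color"],cv2.COLOR_RGB2HSV)[...,1].astype(np.float32) if ch is None else c["color"][...,ch].astype(np.float32)
    p,q=np.array(p,float),np.array(q,float);d=(q-p)/np.linalg.norm(q-p);nn=np.array([-d[1],d[0]])
    s=np.linspace(-half,half,8*half+1);pts=[]
    for t in np.linspace(.06,.94,n):
        b=p+t*(q-p);xy=(b+s[:,None]*nn).astype(np.float32)
        v=cv2.remap(g,xy[:,0][None],xy[:,1][None],1)[0];w=np.abs(np.gradient(cv2.GaussianBlur(v[None],(7,1),1.5)[0]));k=w.argmax();w[:max(k-6,0)]=0;w[k+7:]=0
        pts.append(b+nn*(s*w).sum()/w.sum())
    l=cv2.fitLine(np.array(pts,np.float32),cv2.DIST_HUBER,0,.01,.01)[:,0]
    f=lambda a:l[2:]+l[:2]*((a-l[2:])@l[:2])
    return cast(c,f(p),z),cast(c,f(q),z)
def meet(a,b):
    A=np.array([a[1]-a[0],b[0]-b[1]])[:,:2].T;t=np.linalg.solve(A,(b[0]-a[0])[:2]);return (a[0]+t[0]*(a[1]-a[0]))
E
python3 - <<'E'
from h import *
c=robot.read_camera("top")
F=edge(c,(242,227),(330,218),.018);R=edge(c,(330,218),(323.5,172),.018);L=edge(c,(242,227),(237.5,180),.018)
B=edge(c,(236,165),(308,158),.018)
for n,e in zip("FRLB",(F,R,L,B)):
    d=e[1]-e[0];print(n,np.round(e[0],4),np.round(e[1],4),np.degrees(np.arctan2(d[1],d[0])))
fl,fr=meet(F,L),meet(F,R);bl,br=meet(B,L),meet(B,R)
print(fl,fr,bl,br,[np.linalg.norm(a-b) for a,b in((fl,fr),(bl,br),(fl,bl),(fr,br))],(fl+fr+bl+br)/4)
s=robot.read_camera("scene");cv2.imwrite("pics/sz.png",cv2.resize(s["color"][130:250,130:340],None,fx=3.8,fy=3.8,interpolation=2)[...,::-1])
E
```

```text
F [0.448  0.0373 0.018 ] [ 0.4815 -0.2463  0.018 ] -83.25879981783606
R [ 0.4814 -0.2477  0.018 ] [ 0.6347 -0.2298  0.018 ] 6.685042229931815
L [0.4482 0.0397 0.018 ] [0.6034 0.0587 0.018 ] 6.97069211893785
B [0.6446 0.0602 0.018 ] [ 0.6723 -0.179   0.018 ] -83.39968612280241
[0.44769424 0.0396787  0.018     ] [ 0.48166231 -0.24769425  0.018     ] [0.6442441  0.06370994 0.018     ] [ 0.67761893 -0.2247265   0.018     ] [np.float64(0.28937352984121517), np.float64(0.290360906704086), np.float64(0.1980135020034002), np.float64(0.19729803200168575)] [ 0.56280489 -0.09225803  0.018     ]
```

View pics/sz.png

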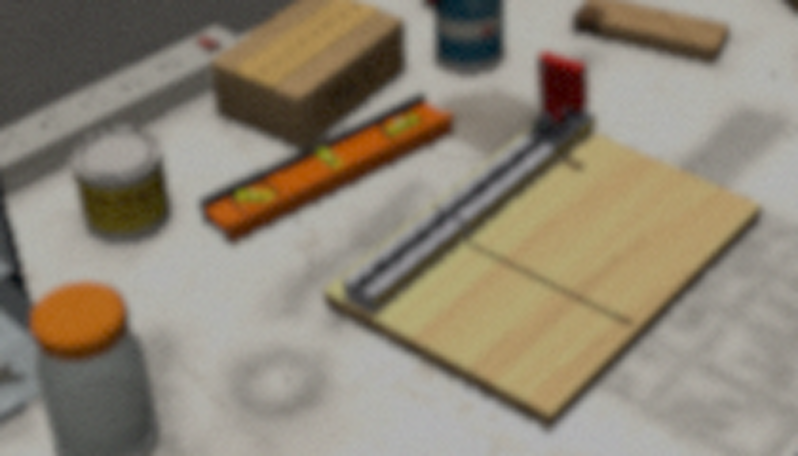

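```bash
cat >> h.py <<'E'
yaw=np.radians(6.72);bx=np.array([np.cos(yaw),np.sin(yaw),0]);by=np.array([-np.sin(yaw),np.cos(yaw),0])
bo=np.array([.46468,-.1040,0])+.105*bx
def W(x,y,z): return bo+x*bx+y*by+np.array([0,0,z])
def toolmove(target,s=None):
    from scipy.spatial.transform import Rotation as R
    s=s or robot.read_state();M=R.from_rotvec(s["orientation"]).as_matrix();x=M[:,0]
    return np.round(s["tool_pos"],4),np.round(M.T@(np.asarray(target)-s["tool_pos"]),4),np.round(np.degrees(np.arctan2(x[1],x[0])),2),np.round(M[:,2],4)
E
python3 - <<'E'
from h import *
for n in("top","scene"):
    c=robot.read_camera(n)
    print(n,[np.round(proj(c,W(*p)),1).tolist() for p in((-.105,.145,.018),(-.105,-.145,.018),(.105,.145,.018),(.105,-.145,.018),(.07,-.1,.053),(.07,-.1,.110))])
    if n=="top": print("jar lid",cast(c,(174,153),.119)); 
    else: print("bottle base",cast(c,(254,147),0))
    m=mask(c,(0,150,60),(8,255,255),*((305,145,330,175) if n=="top" else (268,140,290,166)));k=big(m);print(cv2.boundingRect(k),k[:,0].min(0),k[:,0].max(0))
print("pin",W(.07,-.1,.053),"start",W(.098,-.1,.25+.0))
print(toolmove(W(.098,-.1,.25)))
E
```

```text
top [[241.2, 227.2], [330.5, 217.8], [235.1, 164.6], [321.5, 155.9], [310.9, 164.4], [313.4, 159.3]]
jar lid [0.66224545 0.24758251 0.119     ]
(312, 156, 5, 12) [312 156] [316 167]
scene [[274.8, 238.7], [330.4, 183.0], [214.5, 205.9], [273.9, 158.7], [275.0, 160.1], [275.5, 144.6]]
bottle base [ 0.80477593 -0.24684703  0.        ]
(273, 145, 10, 13) [273 145] [282 157]
pin [ 0.65017947 -0.18283494  0.053     ] start [ 0.6779871  -0.17955845  0.25      ]
(array([ 0.1402, -0.5833,  0.3025]), array([ 0.6172, -0.2669,  0.0526]), np.float64(13.51), array([-1.e-04,  4.e-04, -1.e+00]))
```

```bash
python3 -m jog '0 0 0 0 6.8;0 .03 -.0175 0 0;0 .03 -.0175 0 0;0 .03 -.0175 0 0;0 .03 -.0175 0 0;0 .03 -.0175 0 0;0 .03 -.0175 0 0;0 .03 -.0175 0 0;0 .03 -.0175 0 0;0 .03 -.0175 0 0' 20; python3 -m jog '0 .03 -.0175 0 0;0 .03 -.0175 0 0;0 .03 -.0175 0 0;0 .03 -.0175 0 0;0 .03 -.0175 0 0;0 .03 -.0175 0 0;0 .03 -.0175 0 0;0 .03 -.0175 0 0;0 0 0 0 0;0 0 0 0 0'; python3 - <<'E'
from h import *
print(toolmove(W(.098,-.1,.174)))
E
```

```text
t: 1.18
tool_pos: [0.3911, -0.3942, 0.3029]
orientation: [3.136, 0.184, 0.0]
force: [-0.0, -0.0, 0.4]
opening: 0.0312
gripper_force: 0.0
t: 2.02
tool_pos: [0.613, -0.2267, 0.3021]
orientation: [-3.135, -0.189, 0.001]
force: [-0.4, 0.3, 0.1]
opening: -0.0001
gripper_force: 0.0
(array([ 0.613 , -0.2267,  0.3021]), array([ 0.0703, -0.039 ,  0.128 ]), np.float64(6.89), array([-8.e-04,  4.e-04, -1.e+00]))
```

```bash
python3 -m jog '0 .035 -.0195 0 0;0 .035 -.0195 0 0;0 0 0 .03 0;0 0 0 .03 0;0 0 0 0 0;0 0 0 0 0'; python3 - <<'E'
from h import *
print(toolmove(W(.098,-.1,.174)))
c=robot.read_camera("wrist");print({k:(np.round(v,4).tolist()) for k,v in c.items() if k!="color"})
cv2.imwrite("pics/w1.png",c["color"][...,::-1])
E
```

```text
t: 2.52
tool_pos: [0.675, -0.1819, 0.2403]
orientation: [-3.134, -0.182, 0.008]
force: [-0.1, -0.2, 1.1]
opening: 0.0008
gripper_force: 0.0
(array([ 0.675 , -0.1819,  0.2403]), array([ 0.0036, -0.0019,  0.0663]), np.float64(6.65), array([-0.0054,  0.0016, -1.    ]))
{'intrinsics': [[297.3186, 0.0, 255.2656], [0.0, 297.3186, 198.0213], [0.0, 0.0, 1.0]], 'tool_from_camera': [[0.0, -0.9561, -0.293, 0.0829], [1.0, -0.0002, 0.0007, 0.0004], [-0.0008, -0.293, 0.9561, -0.0825], [0.0, 0.0, 0.0, 1.0]]}
```

View pics/w1.png

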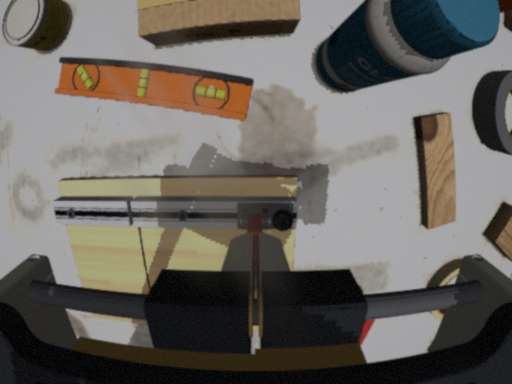

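The wrist view shows the red plate at column 254, rows 212-235, straight ahead of the closed fingers. That agrees with the predicted pin, so I'll lower the fingers behind the plate and push it over.

```bash
python3 -m jog '0 .004 -.002 .02 0;0 0 0 .02 0;0 0 0 .021 0;0 0 0 0 0;0 -.007 0 0 0;0 -.007 0 0 0;0 -.006 0 0 0;0 -.006 0 0 0;0 -.006 0 .001 0;0 -.006 0 .002 0'; python3 -m jog '0 -.005 0 .002 0;0 -.005 0 .003 0;0 -.004 0 .003 0;0 -.004 0 .004 0;0 -.003 0 .005 0;0 -.003 0 .005 0;0 -.002 0 .005 0;0 -.001 0 .005 0;0 0 0 .002 0;0 0 0 0 0'; python3 - <<'E'
from h import *
print(toolmove(W(.0355,-.1,.144)),robot.read_state()["force"])
E
```

```text
t: 3.4
tool_pos: [0.6429, -0.1839, 0.1805]
orientation: [3.135, 0.184, 0.004]
force: [0.6, -0.4, 1.7]
opening: 0.0005
gripper_force: 0.9
t: 4.23
tool_pos: [0.6156, -0.1865, 0.1449]
orientation: [-3.136, -0.184, 0.002]
force: [-6.2, -0.0, 6.6]
opening: 0.0006
gripper_force: 3.5
(array([ 0.6156, -0.1865,  0.1449]), array([0.0003, 0.0004, 0.0009]), np.float64(6.71), array([-1.6e-03,  3.0e-04, -1.0e+00])) [-6.24542432 -0.03197382  6.60761716]
```

```bash
python3 -m jog '0 0 0 .002 0;0 0 0 .002 0;0 0 0 .001 0;0 0 0 0 0;0 0 0 0 0;0 0 0 0 0;0 0 0 0 0'; python3 - <<'E'
from h import *
c=robot.read_camera("top");cv2.imwrite("pics/t2.png",cv2.resize(c["color"][130:250,220:380],None,fx=4,fy=4,interpolation=2)[...,::-1])
E
```

```text
t: 4.82
tool_pos: [0.6157, -0.1866, 0.1443]
orientation: [3.136, 0.184, -0.002]
force: [-22.5, 5.5, 39.2]
opening: 0.0003
gripper_force: 19.1
```

```bash
python3 -m jog '1 0 0 -.01 0;1 0 0 -.035 0;1 -.03 0 -.04 0;1 -.03 0 -.03 0;1 -.03 0 0 0;1 0 0 0 0;1 0 0 0 0'; python3 - <<'E'
from h import *
print(toolmove((.4325,.2989,.26)))
c=robot.read_camera("wrist");cv2.imwrite("pics/w2.png",c["color"][...,::-1])
E
```

```text
t: 5.45
tool_pos: [0.5313, -0.1964, 0.2473]
orientation: [-3.136, -0.182, -0.0]
force: [0.0, 0.1, 0.6]
opening: 0.0429
gripper_force: 0.0
(array([ 0.5313, -0.1964,  0.2473]), array([-0.0408, -0.5034, -0.0125]), np.float64(6.65), array([ 0.e+00,  3.e-04, -1.e+00]))
```

View pics/w2.png

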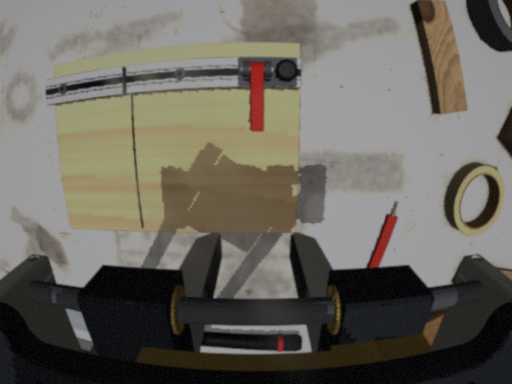

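The stop is down: it lies flat at columns 250-263, rows 62-131, across the fence front. I'll measure the fence and stop face from this view, then turn and travel towards the blank.

```bash
cat >> h.py <<'E'
def wcast(c,s,uv,z):
    from scipy.spatial.transform import Rotation as R
    K,T=c["intrinsics"],c["tool_from_camera"];v=(np.array(uv,float)-K[:2,2])/K[0,0];r=np.linalg.norm(v)
    d=np.array([*(v/r*np.sin(r)),np.cos(r)]);M=R.from_rotvec(s["orientation"]).as_matrix()
    d=M@T[:3,:3]@d;o=s["tool_pos"]+M@T[:3,3];return o+d*(z-o[2])/d[2]
def B(p): p=np.asarray(p)-bo;return np.round([p@bx,p@by],4)
E
python3 - <<'E'
from h import *
s=robot.read_state();c=robot.read_camera("wrist")
m=mask(c,(0,120,60),(10,255,255),240,55,275,140);k=big(m)[:,0]
for r in(85,100,115): 
    a=k[k[:,1]==r,0];print(r,"stop sides y",B(wcast(c,s,(a.min()-.5,r),.060)),B(wcast(c,s,(a.max()+.5,r),.060)))
print("tip x (row)",k[:,1].max(),B(wcast(c,s,(257,k[:,1].max()+.5),.060)),"expect",.013)
sat=cv2.cvtColor(c["color"],cv2.COLOR_RGB2HSV)[...,1]
for col in(100,150,180,210,235):
    v=sat[70:125,col].astype(int); i=int(np.argmax(np.diff(cv2.blur(v[:,None].astype(np.float32),(1,3))[:,0])))+70
    print(col,i,"fence foot",B(wcast(c,s,(col,i+.5),.018)),"as top",B(wcast(c,s,(col,i+.5),.038)))
print("board corners",B(wcast(c,s,(71,229),.018)),B(wcast(c,s,(296,231),.018)))
E
python3 -m jog '1 0 -.03 -.003 -6.5;1 0 -.03 -.003 -6.5;1 0 -.03 -.003 -6.5;1 0 -.03 0 -6.5;1 0 -.03 0 -6.5;1 0 -.02 0 -6.5;1 0 -.01 0 -6.5;1 0 0 0 -6.5;1 0 0 0 -6.5;1 0 0 0 0'; python3 -c "
from h import *
print(toolmove((.4325,.2989,.26)))"
```

```text
85 stop sides y [ 0.0563 -0.0958] [ 0.0563 -0.1074]
100 stop sides y [ 0.0427 -0.0949] [ 0.0427 -0.1074]
115 stop sides y [ 0.0291 -0.0949] [ 0.0291 -0.1074]
tip x (row) 131 [ 0.0141 -0.1016] expect 0.013
100 81 fence foot [0.0758 0.0746] as top [0.0731 0.0634]
150 91 fence foot [0.0578 0.0126] as top [0.0563 0.0054]
180 89 fence foot [ 0.0576 -0.0212] as top [ 0.056  -0.0262]
210 88 fence foot [ 0.057  -0.0532] as top [ 0.0555 -0.0563]
235 87 fence foot [ 0.0574 -0.0792] as top [ 0.0559 -0.0806]
board corners [-0.1039  0.1425] [-0.1011 -0.1467]
t: 6.38
tool_pos: [0.463, -0.0338, 0.256]
orientation: [-2.64, -1.701, 0.001]
force: [-0.3, -0.3, 0.2]
opening: 0.0929
gripper_force: 0.0
(array([ 0.463 , -0.0338,  0.256 ]), array([ 0.2904, -0.1652, -0.0038]), np.float64(65.6), array([-9.e-04,  4.e-04, -1.e+00]))
```

```bash
python3 -m jog '1 .032 -.018 0 0;1 .032 -.018 0 0;1 .032 -.018 0 0;1 .032 -.018 0 0;1 .032 -.018 0 0;1 .032 -.018 0 0;1 .032 -.018 0 0;1 .032 -.018 0 0;1 .03 -.019 0 0;1 0 0 0 0'; python3 - <<'E'
from h import *
s=robot.read_state();c=robot.read_camera("wrist")
m=mask(c,(10,50,60),(35,255,255),0,0,512,384)
for k in cv2.findContours(m,0,cv2.CHAIN_APPROX_NONE)[0]:
    if cv2.contourArea(k)<1500: continue
    r=cv2.minAreaRect(k);P=np.array([wcast(c,s,p,.045) for p in cv2.boxPoints(r)]);e=[P[1]-P[0],P[2]-P[1]];l=max(e,key=np.linalg.norm)
    print(np.round(r[0]),P.mean(0).round(4),[round(float(np.linalg.norm(x)),4) for x in e],np.degrees(np.arctan2(l[1],l[0])))
print(toolmove((.4325,.2989,.11)));cv2.imwrite("pics/w3.png",c["color"][...,::-1])
E
```

```text
t: 7.22
tool_pos: [0.4333, 0.2991, 0.2559]
orientation: [-2.644, -1.692, -0.0]
force: [0.5, -0.2, -0.6]
opening: 0.0932
gripper_force: 0.0
[492. 156.] [0.7286 0.2157 0.045 ] [0.0759, 0.084] -102.36566086582324
[256. 186.] [0.4345 0.2984 0.045 ] [0.045, 0.1504] -113.53419829728585
[338.  49.] [0.5724 0.3974 0.045 ] [0.0331, 0.1061] -59.494498844651254
(array([0.4338, 0.2967, 0.2557]), array([ 0.0015, -0.0019,  0.1457]), np.float64(65.24), array([-1.4e-03,  1.0e-04, -1.0e+00]))
```

View pics/w3.png

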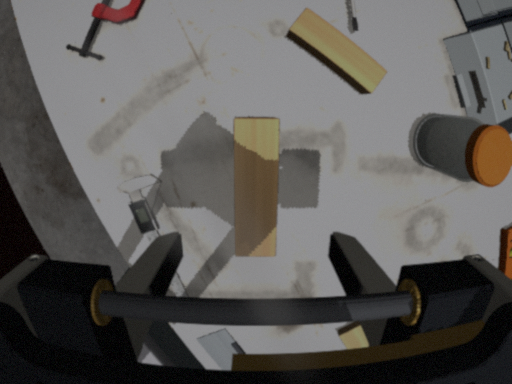

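The blank is at (256,186) px, measured 150 x 45 mm with a yaw of 66.5°, centred under the open fingers. Next I lower to z=0.110 (tips at 26 mm) and grip.

```bash
python3 -m jog '1 .001 0 .03 -1.2;1 0 0 .035 0;1 0 0 .035 0;1 0 0 .03 0;1 0 0 .0155 0;1 0 0 0 0;1 0 0 0 0;0 0 0 0 0;0 0 0 0 0;0 0 0 0 0' 45; python3 -m jog '0 0 0 0 0;0 0 0 0 0;0 0 0 0 0;0 0 0 0 0'; python3 -c "
from h import *
print(toolmove((.4345,.2984,.11)))"
```

```text
t: 8.1
tool_pos: [0.4361, 0.2949, 0.113]
orientation: [2.629, 1.719, 0.005]
force: [1.2, 0.1, -0.2]
opening: 0.0776
gripper_force: 0.0
t: 8.43
tool_pos: [0.4348, 0.2945, 0.1113]
orientation: [-2.629, -1.72, -0.001]
force: [-3.0, 0.7, 2.4]
opening: 0.051
gripper_force: 1.4
(array([0.4348, 0.2945, 0.1113]), array([ 0.0035, -0.0019,  0.0013]), np.float64(66.41), array([ 2.e-04,  3.e-04, -1.e+00]))
```

```bash
python3 -m jog '0 0 0 0 0;0 0 0 0 0;0 0 0 0 0;0 0 0 -.02 0;0 0 0 -.03 0;0 0 0 -.03 0;0 0 0 0 -6;0 0 0 0 -6;0 0 0 0 -6;0 0 0 0 -6'; python3 -m jog '0 0 0 0 -6;0 0 0 0 0;0 0 0 0 0'; python3 - <<'E'
from h import *
from scipy.spatial.transform import Rotation as R
print(robot.read_state()["opening"])
print(toolmove(W(.010,-.010,.19)))
E
```

```text
t: 9.27
tool_pos: [0.4349, 0.2941, 0.1909]
orientation: [2.207, 2.235, -0.0]
force: [-0.3, 0.1, -1.0]
opening: 0.0446
gripper_force: 44.9
t: 9.52
tool_pos: [0.4348, 0.2941, 0.1907]
orientation: [2.098, 2.339, -0.001]
force: [0.1, -0.3, -1.4]
opening: 0.0444
gripper_force: 44.9
0.04442714551916233
(array([0.4348, 0.2941, 0.1907]), array([-0.408 ,  0.1017,  0.0008]), np.float64(96.22), array([-3.e-04, -4.e-04, -1.e+00]))
```

```bash
python3 -m jog '0 -.035 0 0 -.5;0 -.037 .008 0 0;0 -.037 .01 0 0;0 -.037 .01 0 0;0 -.037 .01 0 0;0 -.037 .01 0 0;0 -.037 .01 0 0;0 -.037 .01 0 0;0 -.037 .01 0 0;0 -.037 .01 0 0'; python3 -m jog '0 -.02 .007 0 0;0 -.01 .003 0 0;0 0 0 0 0;0 0 0 0 0'; python3 - <<'E'
from h import *
print(toolmove(W(.010,-.010,.135)))
s=robot.read_state();c=robot.read_camera("wrist");cv2.imwrite("pics/w4.png",c["color"][...,::-1])
E
```

```text
t: 10.35
tool_pos: [0.5665, -0.0625, 0.1909]
orientation: [2.088, 2.347, -0.0]
force: [0.2, 0.3, -1.7]
opening: 0.0446
gripper_force: 44.9
t: 10.68
tool_pos: [0.5793, -0.0886, 0.1906]
orientation: [-2.085, -2.348, 0.0]
force: [0.4, -0.1, -1.8]
opening: 0.0449
gripper_force: 44.9
(array([ 0.5793, -0.0886,  0.1906]), array([-0.0119, -0.0006,  0.0555]), np.float64(96.78), array([-1.e-03,  7.e-04, -1.e+00]))
```

View pics/w4.png

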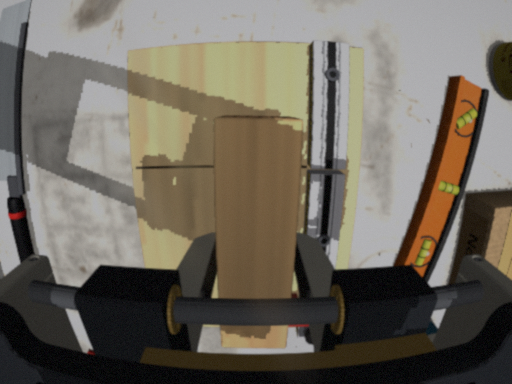

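The blank is held parallel to the fence (columns 215-303), about 24 mm short of the fence and 25 mm short of the stop. I'll lower it onto the board gently.

```bash
python3 -m jog '0 0 0 .02 0;0 0 0 .02 0;0 0 0 .012 0;0 0 0 .004 0;0 0 0 0 0;0 0 0 .002 0;0 0 0 .002 0;0 0 0 0 0;0 0 0 0 0;0 0 0 0 0'
```

```text
t: 11.57
tool_pos: [0.58, -0.0892, 0.1317]
orientation: [2.083, 2.35, 0.001]
force: [-0.3, -0.4, -1.3]
opening: 0.0447
gripper_force: 44.9
```

```bash
python3 -m jog '0 0 0 .001 0;0 0 0 0 0;0 0 0 .001 0;0 0 0 0 0;0 0 0 0 0'; python3 -m jog '0 0 0 .001 0;0 0 0 0 0;0 0 0 0 0'
```

```text
t: 11.98
tool_pos: [0.5798, -0.0891, 0.1292]
orientation: [2.083, 2.351, 0.0]
force: [-0.3, -1.4, 0.4]
opening: 0.0447
gripper_force: 44.9
t: 12.23
tool_pos: [0.5799, -0.0891, 0.1292]
orientation: [2.083, 2.351, 0.0]
force: [-3.8, 1.5, 8.9]
opening: 0.0442
gripper_force: 44.9
```

```bash
python3 -m jog '0 0 0 -.0006 0;0 0 .006 0 0;0 0 .006 0 0;0 0 .006 0 0;0 0 .002 0 0;0 0 .001 0 0;0 0 .001 0 0;0 0 0 0 0;0 0 0 0 0'; python3 -c "
from h import *
s=robot.read_state();print(B(s['tool_pos']),s['force']@bx,s['force']@by,s['force'][2],s['tool_pos'][2])"
```

```text
t: 12.98
tool_pos: [0.6007, -0.0867, 0.1292]
orientation: [-2.082, -2.35, 0.003]
force: [-9.7, -1.5, 11.0]
opening: 0.0446
gripper_force: 44.8
[0.0321 0.0012] -9.773466327526632 -0.3908172651101819 11.024940551239151 0.12919355147847378
```

```bash
python3 -m jog '0 0 .001 -.0006 0;0 0 0 0 0;0 0 .001 0 0;0 0 0 0 0;0 0 0 0 0;0 0 0 0 0'; python3 -c "
from h import *
s=robot.read_state();print(B(s['tool_pos']),s['force']@bx,s['force']@by,s['force'][2],s['tool_pos'][2])"
```

```text
t: 13.48
tool_pos: [0.6014, -0.0867, 0.1293]
orientation: [-2.08, -2.349, 0.007]
force: [-15.4, -1.9, 13.1]
opening: 0.0448
gripper_force: 44.8
[0.0328 0.0011] -15.46820195266754 -0.04906140600915202 13.060178467798032 0.12926355102288858
```

```bash
python3 -m jog '0 0 -.002 -.0008 0;0 0 0 0 0;0 -.006 0 0 0;0 -.006 0 0 0;0 -.006 0 0 0;0 -.002 0 0 0;0 -.001 0 0 0;0 0 0 0 0;0 0 0 0 0'; python3 -c "
from h import *
s=robot.read_state();print(B(s['tool_pos']),s['force']@bx,s['force']@by,s['force'][2],s['tool_pos'][2],toolmove((0,0,0),s)[2:])"
```

```text
t: 14.23
tool_pos: [0.6033, -0.1066, 0.1293]
orientation: [-2.081, -2.35, 0.001]
force: [-5.8, 3.9, 1.2]
opening: 0.0443
gripper_force: 44.8
[ 0.0323 -0.0188] -5.279386086597552 4.515108972492311 1.2008096086339388 0.12925037147504476 (np.float64(96.95), array([-0.0025,  0.0015, -1.    ]))
```

```bash
python3 -m jog '0 -.001 0 0 0;0 0 0 0 0;0 -.001 0 0 0;0 0 0 0 0;0 -.001 0 0 0;0 0 0 0 0;0 0 0 0 0'; python3 -c "
from h import *
s=robot.read_state();print(B(s['tool_pos']),s['force']@bx,s['force']@by,s['force'][2],s['tool_pos'][2],toolmove((0,0,0),s)[2:])"
```

```text
t: 14.82
tool_pos: [0.6036, -0.1092, 0.1292]
orientation: [-2.08, -2.35, 0.0]
force: [-5.7, 5.1, 2.7]
opening: 0.0443
gripper_force: 44.8
[ 0.0324 -0.0214] -5.022322535732332 5.767635588289257 2.6513134165831858 0.12924582301497667 (np.float64(96.97), array([-0.0026,  0.002 , -1.    ]))
```

```bash
python3 -m jog '0 -.001 0 0 0;0 0 0 0 0;0 -.001 0 0 0;0 0 0 0 0;0 0 0 0 0'; python3 -c "
from h import *
s=robot.read_state();print(B(s['tool_pos']),s['force']@bx,s['force']@by,s['force'][2],s['tool_pos'][2],toolmove((0,0,0),s)[2:])"; python3 -m jog '0 -.001 0 0 0;0 0 0 0 0;0 -.001 0 0 0;0 0 0 0 0;0 0 0 0 0'; python3 -c "
from h import *
s=robot.read_state();print(B(s['tool_pos']),s['force']@bx,s['force']@by,s['force'][2],s['tool_pos'][2],toolmove((0,0,0),s)[2:])"
```

```text
t: 15.23
tool_pos: [0.6038, -0.111, 0.1292]
orientation: [-2.08, -2.35, -0.0]
force: [-6.1, 5.3, 2.6]
opening: 0.0446
gripper_force: 44.8
[ 0.0324 -0.0232] -5.389284494659826 5.998131544679081 2.6316330785213573 0.12924167041450274 (np.float64(96.97), array([-0.0027,  0.0024, -1.    ]))
t: 15.65
tool_pos: [0.6039, -0.1113, 0.1293]
orientation: [-2.078, -2.348, -0.002]
force: [-8.0, 13.6, 6.0]
opening: 0.0444
gripper_force: 44.8
[ 0.0324 -0.0235] -6.340185862104307 14.473402753440068 6.002767837208055 0.12925160185952445 (np.float64(97.0), array([-0.0034,  0.005 , -1.    ]))
```

```bash
python3 -m jog '0 0 .001 0 0;0 0 0 0 0;0 0 .0005 0 0;0 -.0005 0 0 0;0 0 0 0 0;0 0 0 0 0;0 0 0 0 0;0 0 0 0 0'; python3 - <<'E'
from h import *
for n in("wrist","scene"):
    c=robot.read_camera(n);im=c["color"]
    if n=="scene": im=cv2.resize(im[130:250,200:340],None,fx=4,fy=4,interpolation=2)
    cv2.imwrite(f"pics/f_{n}.png",im[...,::-1])
s=robot.read_state();print(B(s['tool_pos']),s['force']@bx,s['force']@by,s['force'][2],s['tool_pos'][2],toolmove((0,0,0),s)[2:])
E
```

```text
t: 16.32
tool_pos: [0.6043, -0.1114, 0.1293]
orientation: [-2.076, -2.346, 0.0]
force: [-15.5, 14.3, 12.9]
opening: 0.0448
gripper_force: 44.9
[ 0.0328 -0.0237] -13.659706718498894 16.422605771034235 12.21065292444111 0.12926177265272687 (np.float64(96.99), array([-0.0066,  0.0056, -1.    ]))
```

View pics/f_wrist.png

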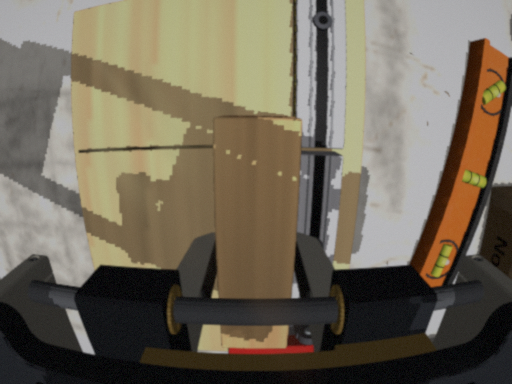

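View pics/f_scene.png

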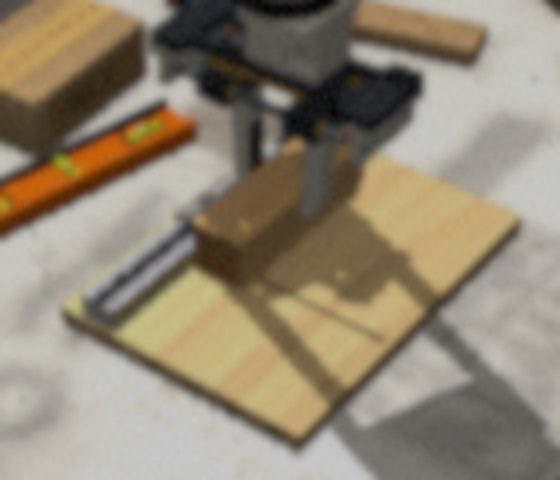

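The wrist view shows the blank flat along the fence (its edge at columns 297-303) with its end on the red stop (row 350). The forces are about 14 N to the fence side and 16 N to the stop side, both steady, so I'm handing it in.

```bash
python3 -c "
from plant import robot
print(robot.close_job())"
```

```text
the job is handed in; nothing more can be done
None
```

The job is handed in at about 16 s of the 72 s allowed: the flip stop is down, and the gripper is still holding the blank flat in the corner, pressing about 14 N towards the fence and 16 N towards the stop (wrist readings, some of it friction). I never touched the pencil or jar; the hand-in gave no verdict.

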